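# Set a tape measure to the pointer and lock it

## Robot

A 6-joint arm with a two-finger parallel gripper is mounted at the origin on a cart in front of the work surface, level with it; the furniture and walls round the work are solid. World frame = base frame: x ahead of the robot, y to its left, z up, the work surface at z = 0. Lengths are in mm, angles in rad, forces in N, time in s.
With the tool pointing down it reaches from about 300 to 775 mm from the base axis. Payload 14.6 kg.
Tool frame: the origin (TCP) lies on the centre line of the jaws, within the pads' length; the fingertips stand 19 mm ahead of it and the grasp point (between the pads) is the TCP (bot.tip_reach is the distance from the TCP to the fingertips, in mm); y points along the fingers, x is the direction in which the jaws open and shut, and the axes are right-handed (so a half turn about y gives the same grasp; the last joint's range is limited). The gripper opens to 85 mm and grips with 20 to 120 N. Pads are 22 mm wide; open, the fingers measure 114 mm over their backs; the gripper's body (76 mm by 85 mm) begins 54 mm behind the grasp point. The pads swing forward as they close: fully open they stand 13 mm farther back than shut.
Start: joints at [-1.184, 0.3, 1.521, -0, 1.321, -0.067], TCP at [241.103, -494.327, 250.281] pointing down, gripper open.
Joint ranges: [-3.03, 3.03], [-0.79, 2.21], [0.23, 2.52], [-1.04, 4.18], [0, 3.07], [-2.55, 2.55]. Speed limits (rad/s): [2.22, 2.22, 2.57, 3.14, 3.14, 3.14].

## Interface

Orientations are given as a unit quaternion [w, x, y, z].
In Python, from rig import bot gives the robot as it stands. Calls block until the motion is done:
- bot.move_to(position, orientation): joint-space move of the TCP to a pose.
- bot.servo_line(position, attitude=None, speed=150, until_force=None): straight line of the TCP; attitude=None keeps the orientation; speed is the mean speed in mm/s. With until_force (N) it stops when the force on the tool has changed by that much, and returns True; else False.
- bot.move_joints(angles): joint-space move.
- bot.move_gripper(opening, grip_force=None): finger opening in mm; grip_force is the grip in N (None keeps the last); returns when the fingers have stopped.
- bot.dwell(seconds).
- bot.ik(position, orientation): joint angles nearest the present ones, or None.
- bot.read_state(): the state.
- bot.read_camera(name): name is "scene" or "top" or "wrist"; returns a dict with "image" (384x512x3 uint8, blue, green, red), "depth" (384x512 float32, mm along the optical axis (not along the pixel's ray), 0 where there is no reading), "fovy" (degrees; the focal length in pixels is half the picture's height over the tangent of half this angle, whatever the lens; pixels are square), "cx", "cy" (the principal point, pixels), "eye" and "attitude" of the camera in the world; the wrist camera has in their place "mount" (4x4, takes a point from camera to tool coordinates, whose origin is the TCP and whose axes are the tool frame's). Camera axes: x right, y down, z forward; pixel columns grow to the right and rows downward; lengths in mm; the calibration is good to about 2 mm. A picture is of the moment at which its call begins: read the wrist's pose just before it.
A pose or a line that the arm cannot do raises bot.MotionError and nothing moves.
- bot.finish_job(): hands the job in, once; it reports no verdict.
The state is a dict: "clock": time; "joint_positions": joint angles; "qvel": joint speeds; "effort": joint torques, N m; "ee_pos": TCP position; "tool_rot": TCP orientation; "ft_force": force on the tool from outside, world axes, zero at the start; "moment": the same for the moment, N m; "grip_width": finger opening in mm.
Only numpy, scipy, OpenCV 4.12 (cv2) and the standard library are available. Lean on these libraries where they do the work, as an engineer would, in place of code of your own. Each camera call takes 0.05 s, during which the arm holds its last target.

## Task

Set the tape measure out on the plywood board: hook the end of its blade over the outer face of the upright steel stop at its end, draw the case back straight along the middle of the board against the spring until the front face of the case is level with the tip of the sliding pointer (within 8 mm), and stand it on the board there. Then push the lock knob on its top fully down and leave the tape standing so, still hooked; do not shift the pointer or disturb the tubs and the loose lid nearby.

Things in the scene. Friction and masses are not known exactly. Their poses are not given: they have to be found in the camera images.
- board: Plywood board fixed to the bench, 290 x 120 x 10 mm (x, y, z); origin at the centre of its underside, z up. Its +x end carries the stop; the tape is drawn out towards its -x end.
- stop_edge (a point): Middle of the top far edge of the stop, a steel angle whose upright leg is 6 mm thick (x), 70 mm wide (y) and stands 22 mm above the board's top. The point lies on the leg's far (outer, +x) face, 125 mm from the board's centre in x, on its centre line; axes as the board's. A 4 mm thick flange lies on the board beyond the far face.
- pointer_tip (a point): Tip of the small dark steel pointer that slides in a track along the board's -y side, between 130 and 175 mm from the stop's far face; the tip lies 29.5 mm to the -y side of the board's centre line, 6 mm above the board's top; the pointer is 8 mm high, its round grip 13 mm. Axes as the board's. It is moved by about 4 N and must stay where it is.
- case_center (a point): Centre of the grey tape measure case, 76 x 42 x 62 mm (x, y, z), half-way up, 31 mm above its underside; loose, about 0.7 kg, standing upright on rubber feet; +x points to its nose where the blade comes out, z up. Grip it across its 42 mm width. Its weight on the rubber feet is enough to hold it against the spring where it is set down.
- case_front (a point): Point on the case's front face, on its centre line, 38 mm in front of the case centre and 1 mm above its underside. Axes as the case's.
- tape_hook (a point): Inner face (towards the case) of the lip at the blade's end, half-way down the lip. The lip is a steel plate 22 mm wide and 2.5 mm thick that hangs 13 mm below the blade: from 25 mm down to 11.5 mm above the case's underside. The blade is 18 mm wide, level, 25 to 27 mm above the case's underside. Drawn in, this point is 73 mm in front of the case centre. Axes as the case's.
- tape (a joint): How far the blade is drawn out of the case, m; 0 drawn in, 0.165 at most. A spring pulls it in with about 1.8 N at 0 and 2.7 N at 0.15.
- lock (a joint): Travel of the lock knob, m: 0 up (free), 0.005 fully down (locked). It moves with about 2 N and stays where it is put. Its pin drops between teeth 8 mm apart that move with the blade: about one time in four the pin meets a tooth and the knob stops hard after about 1 mm. Then shift the case by about 4 mm along the board, so that the blade runs out or in by that much, and push again. It can be pulled up again to free the blade.
- lock_top (a point): Centre of the top of the lock knob, a black button of 16 mm diameter on top of the case, 8 mm in front of the case centre; its top stands 76.5 mm above the case's underside when up, 71.5 mm when down.
- tub_01: Bystander: open pink tub, 96 mm across, 55 mm high; origin at the centre of its underside.
- tub_14: Bystander: another such tub.
- tub_lid: Bystander: loose pink lid, 98 mm across, 16 mm high; origin at the centre of its underside.

How it is judged:
By the outcome, as a careful person would: the job done as asked, in the order asked, and still so for the second after the job is handed in, with the robot touching nothing.
It also fails if it takes over 72 s, if anything falls off the work surface, if the arm or the gripper's body presses on something with over 40 N, if the wrist force passes 120 N, or if a joint passes its speed limit or range.

## Working session

There is one attempt and no reset: what is moved stays moved. The work goes in short steps, each a Python script; the robot and the scene stay as the last script left them, time stands still between calls to the robot, and variables do not carry over. Pictures are saved under pics/ and viewed, and the job is handed in when it is done.

```bash
ls; mkdir -p pics; python3 - <<'E'
from rig import bot
import cv2, numpy as np
print(bot.read_state())
for n in("scene","top","wrist"):
    c=bot.read_camera(n); cv2.imwrite(f"pics/{n}0.png",c["image"]); np.savez(f"pics/{n}0.npz",**c)
    print(n,{k:v for k,v in c.items() if k not in("image","depth")})
E
```

```text
pics
{'clock': 0.0, 'joint_positions': array([-1.18361673e+00,  3.00512956e-01,  1.52162915e+00, -5.89428586e-05,
        1.32070330e+00, -6.65931492e-02]), 'qvel': array([-0.00055049, -0.00102336,  0.00038299,  0.00045483, -0.00011242,
       -0.00214943]), 'effort': array([ 1.99984614e-03, -5.43502164e+01, -3.61790407e+01,  4.59681701e-06,
        3.99994547e-03,  5.87837150e-06]), 'ee_pos': array([ 240.99995594, -494.13188134,  249.67800893]), 'tool_rot': array([ 0.59990359, -0.59941796,  0.37507988, -0.37433793]), 'ft_force': array([0.63365166, 0.07681672, 0.24418218]), 'moment': array([-0.00908427, -0.04361452,  0.0250468 ]), 'grip_width': 85.68642099634015}
scene {'fovy': 55.70741058278458, 'cx': 257.3333371483157, 'cy': 195.87424949457272, 'eye': array([-383.3836583 ,  652.43442397,  694.16849828]), 'attitude': array([ 0.24459992, -0.38927591,  0.76419812, -0.45236754])}
top {'fovy': 43.84519081116672, 'cx': 256.28471899483765, 'cy': 195.76178744291943, 'eye': array([ 421.52700155,    8.11056798, 1663.32972326]), 'attitude': array([ 0.03190462, -0.70406611,  0.70906727, -0.0222848 ])}
wrist {'fovy': 64.05937571689078, 'cx': 256.57160026537525, 'cy': 191.53472268081973, 'mount': array([[ 9.99998702e-01, -1.10040439e-03, -1.17684650e-03,
        -1.77620663e-01],
       [ 8.28874797e-04, -2.74990900e-01,  9.61446472e-01,
        -1.23100481e+02],
       [-1.38160200e-03, -9.61446199e-01, -2.74989631e-01,
         7.11383544e+01],
       [ 0.00000000e+00,  0.00000000e+00,  0.00000000e+00,
         1.00000000e+00]])}
```

View pics/scene0.png

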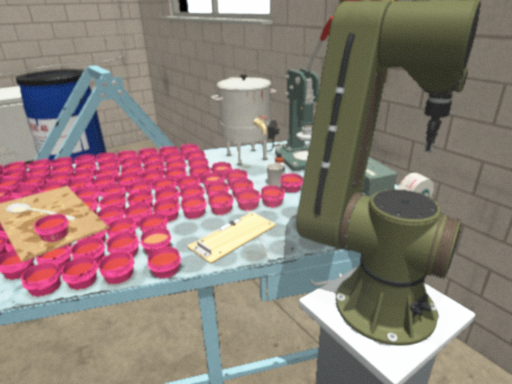

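View pics/top0.png

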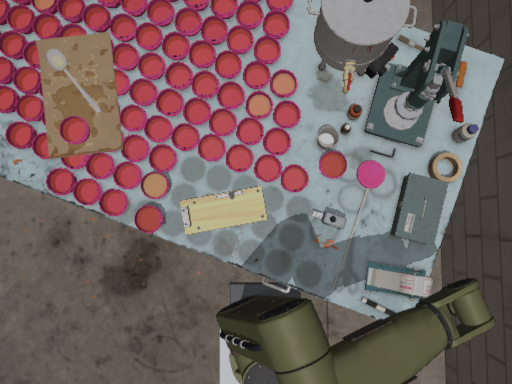

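View pics/wrist0.png

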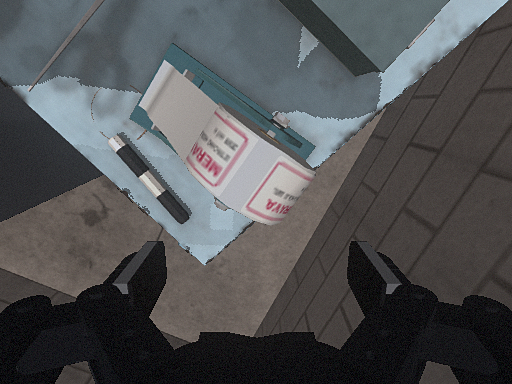

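```bash
cat > h.py <<'E'
import numpy as np, cv2
from scipy.spatial.transform import Rotation as R
def rot(q): return R.from_quat([q[1],q[2],q[3],q[0]]).as_matrix()
def quat(M):
    q=R.from_matrix(M).as_quat(); return np.array([q[3],q[0],q[1],q[2]])
def cam(c,st=None):
    f=192/np.tan(np.radians(float(c["fovy"]))/2)
    if "mount" in c and st is not None:
        T=np.eye(4);T[:3,:3]=rot(st["tool_rot"]);T[:3,3]=st["ee_pos"]
        M=T@c["mount"]; return f,M[:3,:3],M[:3,3]
    return f,rot(c["attitude"]),np.array(c["eye"])
def ray(c,px,z,st=None):
    f,A,e=cam(c,st); d=A@np.array([(px[0]-c["cx"])/f,(px[1]-c["cy"])/f,1.])
    return e+d*(z-e[2])/d[2]
def proj(c,p,st=None):
    f,A,e=cam(c,st); q=A.T@(np.asarray(p)-e); return np.array([c["cx"]+f*q[0]/q[2],c["cy"]+f*q[1]/q[2]])
def dpt(c,px,st=None):
    f,A,e=cam(c,st); d=float(c["depth"][int(px[1]),int(px[0])])
    return e+A@(np.array([(px[0]-c["cx"])/f,(px[1]-c["cy"])/f,1.])*d)
E
python3 - <<'E'
from h import *
c=dict(np.load("pics/top0.npz"))
im=c["image"][130:290,160:400]
cv2.imwrite("pics/topz.png",cv2.resize(im,None,fx=3.3,fy=3.3,interpolation=cv2.INTER_CUBIC))
for p in [(180,203),(187,234),(268,216),(262,186),(333,217),(316,216),(326,242),(371,173),(333,163),(294,178),(345,217)]: print(p,ray(c,p,10).round(),dpt(c,p).round())
E
```

```text
(180, 203) [525. 296.  10.] [526. 297.   5.]
(187, 234) [418. 271.  10.] [418. 273.  -5.]
(268, 216) [478. -10.  10.] [ 422.    8. 1663.]
(262, 186) [583.  10.  10.] [584.  10.  -0.]
(333, 217) [ 473. -235.   10.] [ 471. -225.   75.]
(316, 216) [ 477. -176.   10.] [ 476. -173.   32.]
(326, 242) [ 387. -209.   10.] [ 387. -210.   -2.]
(371, 173) [ 625. -369.   10.] [ 624. -367.   21.]
(333, 163) [ 661. -238.   10.] [ 657. -234.   37.]
(294, 178) [ 610. -102.   10.] [ 606. -100.   40.]
(345, 217) [ 473. -276.   10.] [ 471. -268.   55.]
```

View pics/topz.png

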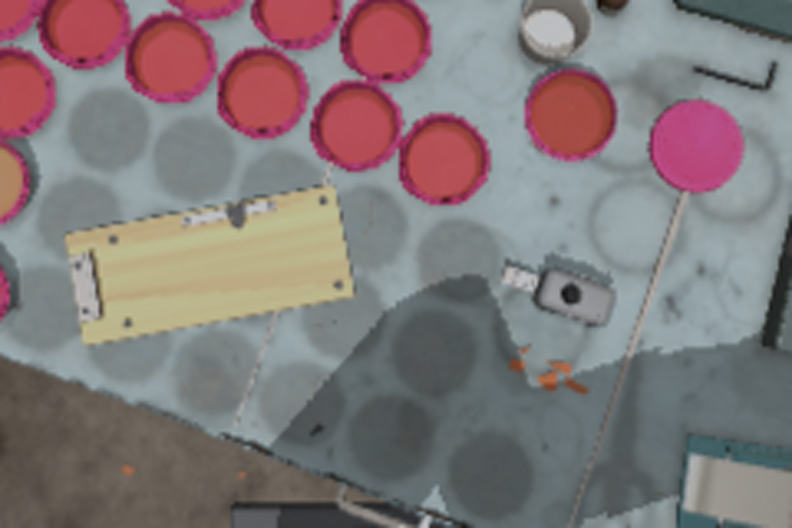

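```bash
cat >> h.py <<'E'
def down(ux,s=1):
    """tool pointing down; ux = horizontal direction of object's x axis; tool z = s*ux"""
    z=s*np.array([ux[0],ux[1],0.])/np.hypot(ux[0],ux[1]); y=np.array([0,0,-1.]); x=np.cross(y,z)
    return quat(np.stack([x,y,z],1))
E
python3 - <<'E'
from rig import bot
from h import *
print(bot.tip_reach)
for nm,p,u in (("tape",[471,-225,200],[0.05,1]),("tapegr",[471,-225,40],[0.05,1]),("boardhook",[520,140,60],[-.21,.978]),("boardend",[520,40,60],[-.21,.978]),("board",[500,142,260],[-.21,.978])):
    for s in (1,-1): 
        q=bot.ik(p,down(u,s)); print(nm,s,None if q is None else np.round(q,2))
E
```

```text
19.0
tape 1 [-0.52  0.29  1.66 -0.    1.19 -0.47]
tape -1 None
tapegr 1 [-0.52  0.52  1.77 -0.    0.86 -0.47]
tapegr -1 None
boardhook 1 [ 0.19  0.51  1.72 -0.    0.91 -0.02]
boardhook -1 None
boardend 1 [ 0.01  0.48  1.76 -0.    0.9  -0.2 ]
boardend -1 None
board 1 [ 0.21  0.22  1.59 -0.    1.32 -0.01]
board -1 None
```

```bash
python3 - <<'E'
from rig import bot
from h import *
import pickle
def shot(n):
    st=bot.read_state(); c=bot.read_camera("wrist"); pickle.dump((c,st),open(f"pics/{n}.pkl","wb"))
    cv2.imwrite(f"pics/{n}.png",cv2.resize(c["image"],None,fx=1.5,fy=1.5,interpolation=cv2.INTER_CUBIC)); print(n,st["clock"])
bot.move_to([500,142,230],down([-.21,.978])); bot.dwell(.2); shot("b1")
bot.move_to([475,-200,190],down([0.1,1])); bot.dwell(.2); shot("t1")
E
```

```text
b1 2.7917
t1 4.3417
```

View pics/b1.png

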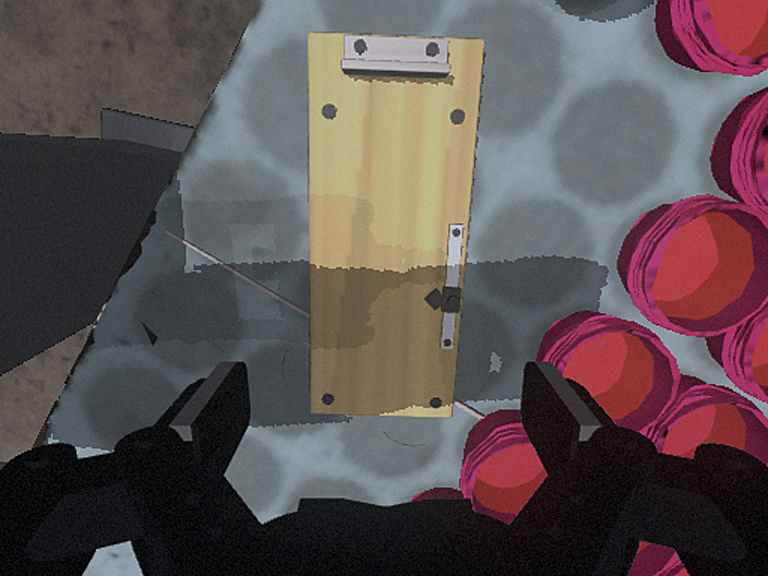

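View pics/t1.png

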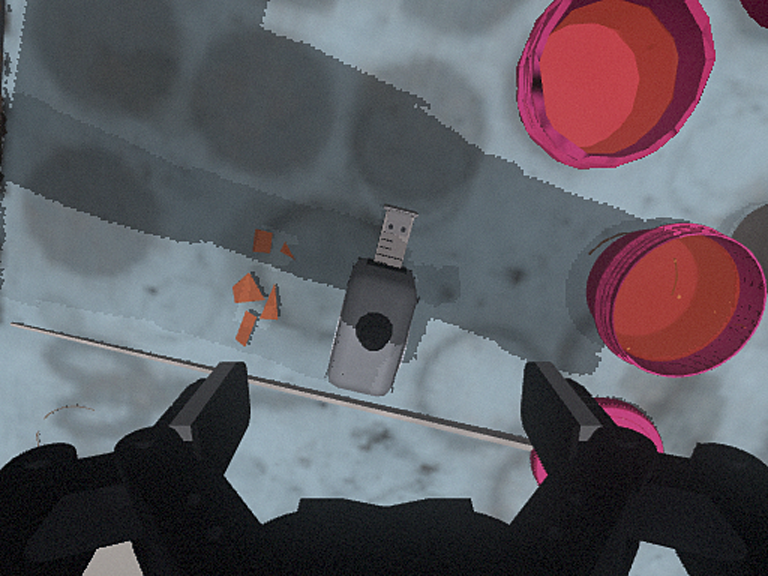

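```bash
python3 - <<'E'
from h import *
import pickle
c,s=pickle.load(open("pics/b1.pkl","rb"))
z=lambda im,f,n: cv2.imwrite(n,cv2.resize(im,None,fx=f,fy=f,interpolation=cv2.INTER_CUBIC))
I=c["image"]
a=cv2.resize(I[15:60,200:330],None,fx=6,fy=6,interpolation=cv2.INTER_CUBIC)
b=cv2.resize(I[170:215,200:330],None,fx=6,fy=6,interpolation=cv2.INTER_CUBIC)
cv2.imwrite("pics/bz.png",np.vstack([a,b]))
c,s=pickle.load(open("pics/t1.pkl","rb"))
z(c["image"][130:270,200:300],4.2,"pics/tz.png")
E
```

```text
(no output)
```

View pics/bz.png

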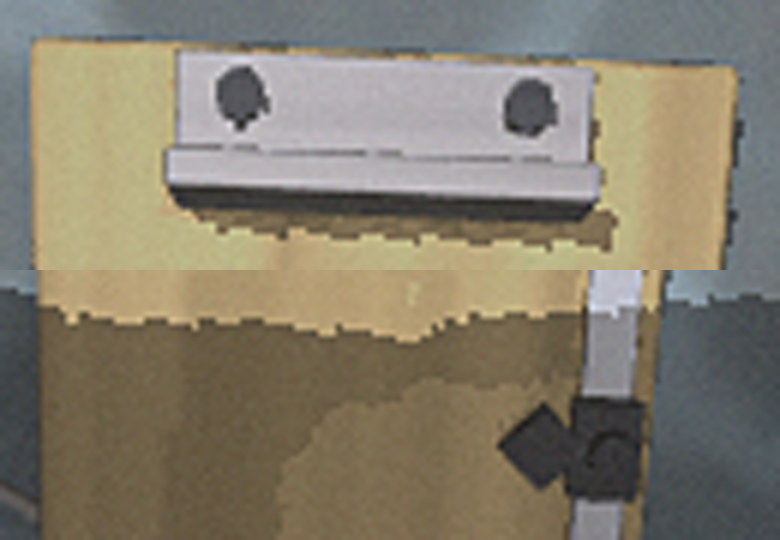

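View pics/tz.png

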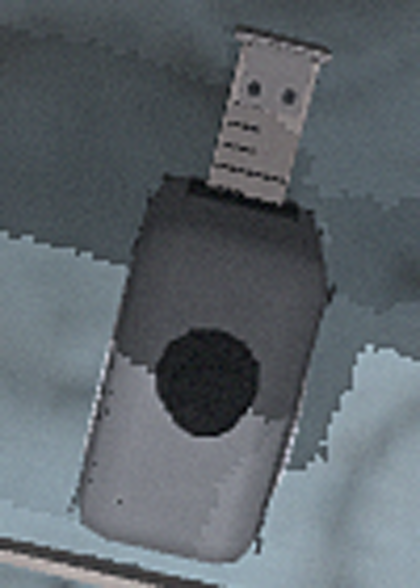

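```bash
python3 - <<'E'
from h import *
import pickle
c,s=pickle.load(open("pics/b1.pkl","rb"))
A=ray(c,(227.6,39.5),32,s);B=ray(c,(299.8,42.2),32,s)
print("stop",A,B,np.linalg.norm(A-B)); S=(A+B)/2
P=ray(c,(283,199.5),17,s);print("ptr",P)
# board corners via mask
hsv=cv2.cvtColor(c["image"],cv2.COLOR_BGR2HSV)
m=cv2.inRange(hsv,(14,60,40),(35,255,255)); m[:, :195]=0; m[:,330:]=0
m=cv2.morphologyEx(m,cv2.MORPH_CLOSE,np.ones((15,15)))
n,l,st,_=cv2.connectedComponentsWithStats(m); k=1+st[1:,4].argmax()
cn=max(cv2.findContours((l==k).astype(np.uint8),0,1)[0],key=cv2.contourArea)
h=cv2.convexHull(cn).reshape(-1,2)
W=np.array([ray(c,p+0.0,10,s)[:2] for p in h],np.float32)
r=cv2.minAreaRect(W);print("board rect",r); bx=cv2.boxPoints(r);print(bx)
e=[bx[1]-bx[0],bx[2]-bx[1]]; u=max(e,key=np.linalg.norm);u=u/np.linalg.norm(u);u*=np.sign(u[1])
t=(B-A)[:2];t/=np.linalg.norm(t); u2=np.array([-t[1],t[0]]);print("u rect",u,"u stop",u2)
ctr=np.array(r[0]); v=np.array([-u[1],u[0]])
for nm,p in(("stop",S),("ptr",P)): print(nm,(p[:2]-ctr)@u,(p[:2]-ctr)@v)
print("dist",(S-P)[:2]@u,(S-P)[:2]@v, S)
for q in [(310,310),(367,155),(405,245)]: # tub rims
    pass
c,s=pickle.load(open("pics/t1.pkl","rb"))
g=lambda x,y:(200+x/4.2,130+y/4.2)
K=ray(c,g(208,382),76.5,s);L=ray(c,g(236,33),26,s);Rr=ray(c,g(330,55),26,s)
print("knob",K,"lip",L,Rr,np.linalg.norm(L-Rr)); M=(L+Rr)/2; d=(M-K)[:2];print(np.linalg.norm(d),"expect",75.5-8,"u",d/np.linalg.norm(d))
print("case corner depths",dpt(c,g(208,382),s),dpt(c,g(200,480),s))
p1=[ray(c,g(*q),62,s) for q in((120,345),(85,480),(325,290),(255,540),(90,520),(250,560))];print(np.round(p1))
E
```

```text
stop [447.35900424 262.66057366  32.        ] [515.25614786 274.68836018  32.        ] 68.95425846142791
ptr [538.22910189 113.79430762  17.        ]
board rect ((502.20159912109375, 146.72320556640625), (119.04637908935547, 287.76373291015625), 9.84105396270752)
[[418.96262   278.3145   ]
 [468.14594    -5.2149715]
 [585.44055    15.131897 ]
 [536.25726   298.66138  ]]
u rect [-0.17091563  0.98528564] u stop [-0.17443138  0.98466933]
stop 123.72794175332963 -0.25679619217741606
ptr -38.602033736336686 -29.869317659096303
dist 162.3299754896663 29.61252146691889 [481.30757605 268.67446692  32.        ]
knob [ 468.26240526 -220.76854386   76.5       ] lip [ 479.92091102 -159.0685101    26.        ] [ 500.17778633 -165.94923729   26.        ] 21.393583242615815
62.20016134037601 expect 67.5 u [0.35027149 0.93664822]
case corner depths [ 468.19559933 -221.17759754   75.44501101] [ 463.19427898 -248.97989216   60.84188105]
[[ 450. -216.   62.]
 [ 439. -246.   62.]
 [ 493. -209.   62.]
 [ 474. -264.   62.]
 [ 439. -255.   62.]
 [ 472. -268.   62.]]
```

```bash
python3 - <<'E'
from h import *
import pickle
c,s=pickle.load(open("pics/t1.pkl","rb"))
f,A,e=cam(c,s);print("cam",e)
yy,xx=np.mgrid[130:275,200:300]; d=c["depth"][130:275,200:300]
P=e+(np.stack([(xx-c["cx"])/f,(yy-c["cy"])/f,np.ones_like(d)],-1)*d[...,None])@A.T
P=P.reshape(-1,3)[d.ravel()>0]
u=np.array([.342,.94]);v=np.array([-u[1],u[0]])
for lo,hi in((68,85),(56,68),(20,68),(15,34)):
    q=P[(P[:,2]>lo)&(P[:,2]<hi)]; a=q[:,:2]@u;b=q[:,:2]@v
    r=cv2.minAreaRect(q[:,:2].astype(np.float32))
    print(lo,hi,len(q),"u",np.percentile(a,[1,50,99]).round(1),"v",np.percentile(b,[1,50,99]).round(1),"z",np.median(q[:,2]).round(1),r)
print("floor",np.percentile(P[:,2],[5,20]))
g=lambda x,y:(200+x/4.2,130+y/4.2)
for q in((280,38),(278,50),(275,60),(270,90),(262,140),(255,180)): print(q,dpt(c,g(*q),s).round(1))
E
```

```text
cam [ 483.25191242 -128.98757956  313.21198204]
68 85 298 u [-58.8 -50.2 -43.9] v [-522.8 -515.6 -508.5] z 75.6 ((466.9531555175781, -224.65524291992188), (15.335919380187988, 14.40919303894043), 86.61360931396484)
56 68 2974 u [-94.1 -57.  -23.7] v [-535.2 -515.  -496.5] z 60.8 ((464.3492736816406, -231.89605712890625), (73.15846252441406, 43.16917419433594), 70.44999694824219)
20 68 4389 u [-93.5 -41.8  14.5] v [-536.8 -515.  -495. ] z 59.7 ((470.9444885253906, -213.95111083984375), (111.56185150146484, 43.17756652832031), 70.05364990234375)
15 34 912 u [-26.5  -5.   15.7] v [-531.8 -515.5 -496.6] z 26.4 ((476.5739440917969, -181.9564208984375), (48.19990158081055, 40.88896560668945), 80.7366714477539)
floor [-2.06378658 -1.43021017]
(280, 38) [ 489.6 -161.5   22.3]
(278, 50) [ 488.8 -163.5   27.7]
(275, 60) [ 487.9 -165.7   27.2]
(270, 90) [ 486.2 -172.1   27.9]
(262, 140) [ 483.4 -183.5   25.6]
(255, 180) [ 480.9 -192.5   25.9]
```

```bash
python3 - <<'E'
from rig import bot
from h import *
import pickle
q=down([.339,.941])
bot.move_to([464.3,-231.8,130],q)
bot.servo_line([464.3,-231.8,40],speed=90)
print(bot.read_state()["ee_pos"],bot.read_state()["ft_force"])
w=bot.move_gripper(42-4,50); s=bot.read_state(); print(w,s["grip_width"],s["ft_force"],s["ee_pos"])
bot.servo_line([464.3,-231.8,130],speed=90)
bot.dwell(.2);st=bot.read_state(); c=bot.read_camera("wrist"); pickle.dump((c,st),open("pics/g1.pkl","wb"))
cv2.imwrite("pics/g1.png",cv2.resize(c["image"],None,fx=1.5,fy=1.5)); print(st["clock"],st["grip_width"],st["ft_force"],st["ee_pos"])
E
```

```text
[ 464.58590982 -231.95553967   40.53961941] [-0.39276724  0.41309829 -0.07066342]
False 41.44016740524307 [-2.11617308  1.31042127  5.89925476] [ 464.3782586  -231.84452057   40.30722319]
7.7333 41.33215172024598 [-0.4277569   0.14767371 -8.24100048] [ 464.16522804 -231.73032494  129.578863  ]
```

View pics/g1.png

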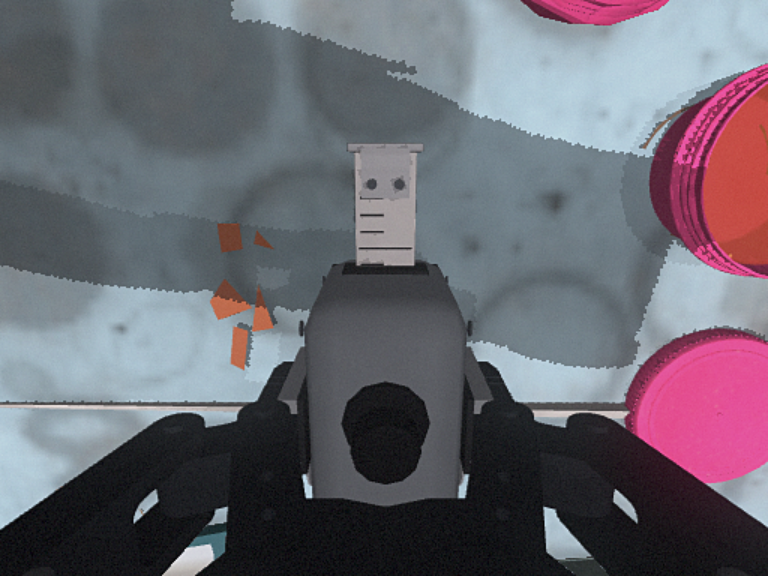

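```bash
python3 - <<'E'
from h import *
import pickle
c,s=pickle.load(open("pics/g1.pkl","rb"))
T=rot(s["tool_rot"])
for px in [(256,97),(256,98),(256,99),(256,100),(256,102),(256,110),(256,120),(234,98.5),(280,98.5),(256,95),(256,255),(256,275),(256,300)]:
    print(px,(T.T@(dpt(c,px,s)-s["ee_pos"])).round(1))
u=np.array([-.1725,.985]);S=np.array([481.3,268.7])
from rig import bot
for d in (-73+12,-73,-38-162):
  p=S+u*d; print(p, [None if (k:=bot.ik([*p,z],down(u))) is None else np.round(k,2) for z in (80,50)])
E
```

```text
(256, 97) [ 0.5 14.5 73.7]
(256, 98) [ 0.5 14.4 73.3]
(256, 99) [ 0.5 14.5 72.9]
(256, 100) [ 0.5 11.8 72.5]
(256, 102) [ 0.5 12.5 71.7]
(256, 110) [ 0.5 13.9 68.4]
(256, 120) [ 0.5 12.9 64.2]
(234, 98.5) [-8.9 14.1 73.1]
(280, 98.5) [10.7 14.  73.1]
(256, 95) [ 0.5 13.5 74.5]
(256, 255) [  0.5 -22.7  18.3]
(256, 275) [  0.5 -29.4  14.3]
(256, 300) [  0.5 -36.    9. ]
[491.8225 208.615 ] [array([ 0.33,  0.47,  1.72, -0.  ,  0.95,  0.16]), array([ 0.33,  0.52,  1.73, -0.  ,  0.89,  0.16])]
[493.8925 196.795 ] [array([ 0.31,  0.47,  1.73, -0.  ,  0.95,  0.14]), array([ 0.31,  0.52,  1.74, -0.  ,  0.89,  0.14])]
[515.8  71.7] [array([ 0.07,  0.45,  1.76, -0.  ,  0.94, -0.11]), array([ 0.07,  0.5 ,  1.77, -0.  ,  0.87, -0.11])]
```

```bash
cat >> h.py <<'E'
U=np.array([-.1725,.985]);U/=np.hypot(*U);S=np.array([481.3,268.7])
def at(d,z): return [*(S+U*d),z]
E
python3 - <<'E'
from rig import bot
from h import *
import pickle
q=down(U)
bot.servo_line([464.3,-231.8,150],speed=150)
bot.move_to(at(-64,130),q)
bot.servo_line(at(-64,75),q,speed=80)
s=bot.read_state();print(s["ft_force"],s["ee_pos"],at(-64,75))
r=bot.servo_line(at(-64,52.3),q,speed=40,until_force=6)
bot.dwell(.2);st=bot.read_state(); c=bot.read_camera("wrist"); pickle.dump((c,st),open("pics/k1.pkl","wb"))
cv2.imwrite("pics/k1.png",cv2.resize(c["image"],None,fx=1.5,fy=1.5)); print(r,st["clock"],st["grip_width"],st["ft_force"],st["ee_pos"])
E
```

```text
[ 0.35261106 -0.44695502 -7.77630624] [492.63320699 205.75835624  75.42752025] [np.float64(492.3401035014555), np.float64(205.6594089916889), 75]
False 11.4333 41.623665613667164 [-0.24869441  0.51307522 -8.13401677] [492.43829781 205.70003461  52.51647303]
```

View pics/k1.png

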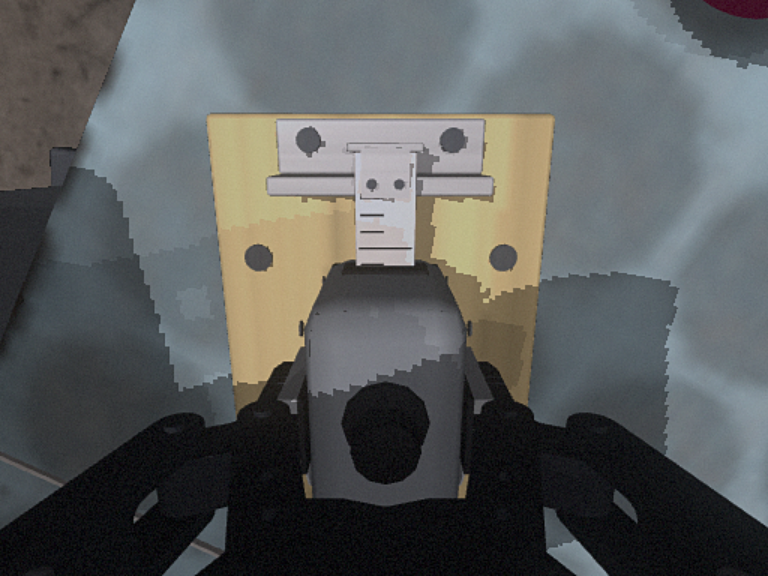

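```bash
python3 - <<'E'
from rig import bot
from h import *
import pickle
q=down(U)
def shot(n):
    st=bot.read_state(); c=bot.read_camera("wrist"); pickle.dump((c,st),open(f"pics/{n}.pkl","wb"))
    cv2.imwrite(f"pics/{n}.png",cv2.resize(c["image"],None,fx=1.5,fy=1.5))
f0=bot.read_state()["ft_force"]
for d in(-80,-120,-198.8):
    bot.servo_line(at(d,52.0),q,speed=50); bot.dwell(.1); s=bot.read_state(); f=s["ft_force"]-f0
    print(d,f.round(2),"along",f[:2]@U,s["ee_pos"],s["clock"])
shot("d1")
E
```

```text
-80 [-0.85  1.47  1.48] along 1.5929213929671775 [495.12722846 189.96994337  52.03113585] 12.05
-120 [-0.9   1.33  0.87] along 1.4695187882769079 [501.9443438  150.76194936  51.98465804] 13.1
-198.8 [-0.63  1.43  0.62] along 1.5177752266037565 [515.56847279  73.0582      52.00330544] 14.925
```

View pics/d1.png

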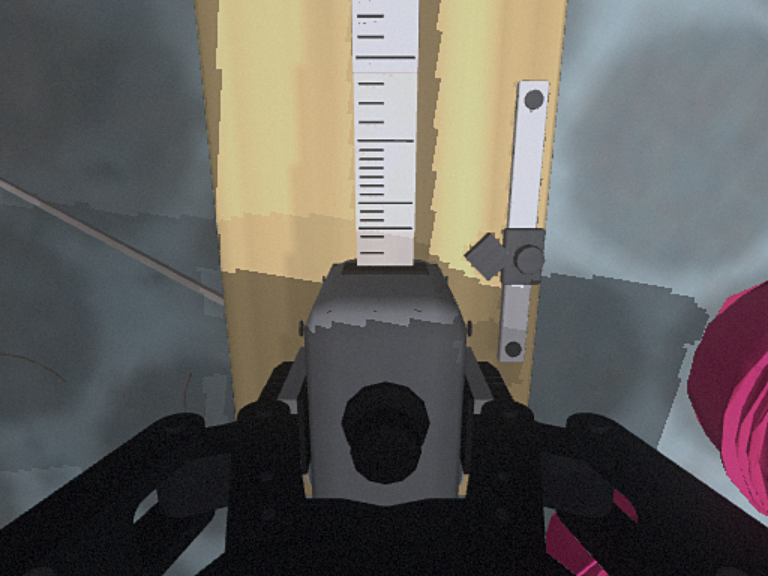

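```bash
python3 - <<'E'
from h import *
import pickle
c,s=pickle.load(open("pics/d1.pkl","rb"))
T=rot(s["tool_rot"])
P=ray(c,(310.3,170.7),17,s);print(P,T.T@(P-s["ee_pos"]))
for y in range(166,190,2): print(y,(T.T@(dpt(c,(256,y),s)-s["ee_pos"])).round(1))
E
```

```text
[538.19295689 114.18667659  17.        ] [29.39046906 35.00345605 36.60066465]
166 [ 0.9 15.  43.1]
168 [ 0.9 14.7 42.2]
170 [ 0.9 14.5 41.3]
172 [ 0.9 14.5 40.4]
174 [ 0.9 15.1 39.3]
176 [ 0.9 14.  38.6]
178 [ 0.9 13.  38. ]
180 [ 0.9  9.2 37.9]
182 [ 0.9  8.9 37.1]
184 [ 0.9  7.1 36.6]
186 [ 0.9  2.4 37. ]
188 [ 0.9 -0.3 36.9]
```

```bash
python3 - <<'E'
from rig import bot
from h import *
import pickle
q=down(U)
def shot(n):
    st=bot.read_state(); c=bot.read_camera("wrist"); pickle.dump((c,st),open(f"pics/{n}.pkl","wb"))
    cv2.imwrite(f"pics/{n}.png",cv2.resize(c["image"],None,fx=1.5,fy=1.5))
r=bot.servo_line(at(-198.8,48.5),q,speed=12,until_force=5); s=bot.read_state(); print(r,s["ee_pos"],s["ft_force"])
bot.move_gripper(70); s=bot.read_state(); print(s["grip_width"],s["ee_pos"],s["ft_force"])
bot.servo_line(at(-198.8,165),q,speed=120)
bot.dwell(.2);shot("r1"); print(bot.read_state()["clock"])
E
```

```text
True [515.78270037  73.08635029  50.32868779] [-2.60795093  0.72206645  5.32520888]
69.86055395640624 [514.63239809  73.14009707  49.02622977] [ 0.88370261  0.41246685 -0.12701019]
16.9917
```

View pics/r1.png

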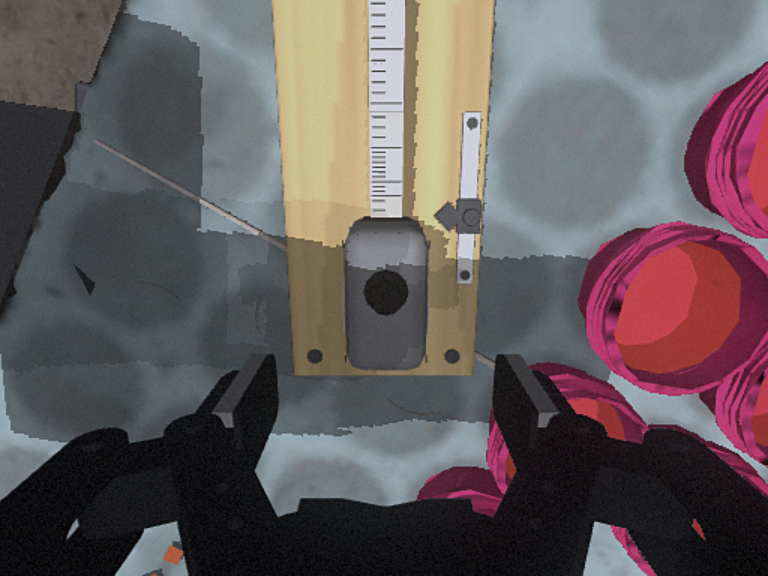

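```bash
cat >> h.py <<'E'
def meas(c,s,tip=None):
    f,A,e=cam(c,s); yy,xx=np.mgrid[0:384,0:512]; d=c["depth"]
    P=e+(np.stack([(xx-c["cx"])/f,(yy-c["cy"])/f,np.ones_like(d)],-1)*d[...,None])@A.T
    P=P[d>0]; a=(P[:,:2]-S)@U; b=(P[:,:2]-S)@np.array([-U[1],U[0]])
    for lo,hi in((78,92),(79.5,92),(66,78),(35,78)):
        m=(P[:,2]>lo)&(P[:,2]<hi)&(abs(b)<30)&(a<-100)&(a>-260)
        if m.sum()<20: print(lo,hi,m.sum());continue
        r=cv2.minAreaRect(P[m][:,:2].astype(np.float32)); n,_,_=0,0,0
        print(lo,hi,m.sum(),"a",np.percentile(a[m],[1,99]).round(1),"b",np.percentile(b[m],[1,99]).round(1),"z",np.median(P[m][:,2]).round(1),"ang",round(r[2],1),"xy",np.round(r[0],1))
    if tip is not None:
        p=ray(c,tip,17,s); print("tip a,b",(p[:2]-S)@U,(p[:2]-S)@np.array([-U[1],U[0]]))
E
python3 - <<'E'
from h import *
import pickle
c,s=pickle.load(open("pics/r1.pkl","rb")); print(np.degrees(np.arctan2(U[1],U[0])))
meas(c,s,(434/1.5,215/1.5))
E
```

```text
99.93330033386633
78 92 425 a [-198.4 -184. ] b [-8.2  6.4] z 85.7 ang 85.9 xy [515.4  80.4]
79.5 92 417 a [-198.4 -184. ] b [-8.2  6.4] z 85.7 ang 85.9 xy [515.4  80.4]
66 78 4279 a [-234.1 -163.9] b [-20.4  18.3] z 70.8 ang 10.2 xy [516.7  72.6]
35 78 6582 a [-233.8 -102.5] b [-22.   19.8] z 69.6 ang 9.8 xy [511.4 103.6]
tip a,b -161.67249756370364 -29.59423822979361
```

```bash
cat > push.py <<'E'
from rig import bot
from h import *
import pickle,sys
q=down(U); x,y=float(sys.argv[1]),float(sys.argv[2]); n=sys.argv[3]
bot.move_gripper(0)
bot.servo_line([x,y,118],q,speed=100); bot.dwell(.15)
f0=bot.read_state()["ft_force"]
r1=bot.servo_line([x,y,96],q,speed=10,until_force=1.2); s=bot.read_state(); print("contact",r1,s["ee_pos"][2],s["ft_force"]-f0)
r=bot.servo_line([x,y,96],q,speed=10,until_force=9); s=bot.read_state(); print("stop",r,s["ee_pos"],s["ft_force"]-f0)
bot.servo_line([x,y,118],q,speed=60); bot.servo_line(at(-198.8,165),q,speed=120); bot.dwell(.2)
st=bot.read_state(); c=bot.read_camera("wrist"); pickle.dump((c,st),open(f"pics/{n}.pkl","wb"))
cv2.imwrite(f"pics/{n}.png",cv2.resize(c["image"],None,fx=1.5,fy=1.5)); print(st["clock"]); meas(c,st)
E
python3 push.py 515.4 80.4 p1
```

```text
contact True 104.17168743309355 [ 0.20585765  0.53522285 -0.32021368]
stop True [515.45780449  80.45065954 100.49962247] [-2.12350498 -0.58820383  6.6921928 ]
21.4583
78 92 378 a [-198.7 -184.3] b [-8.1  6.1] z 80.7 ang 86.3 xy [515.4  80.2]
79.5 92 356 a [-198.6 -184.3] b [-8.1  6.1] z 80.8 ang 9.4 xy [515.6  80.3]
66 78 3763 a [-227.2 -163.7] b [-20.6  18.4] z 70.8 ang 9.4 xy [516.4  74.8]
35 78 6058 a [-227. -102.] b [-22.  20.] z 69.3 ang 9.8 xy [511. 105.]
```

View pics/p1.png

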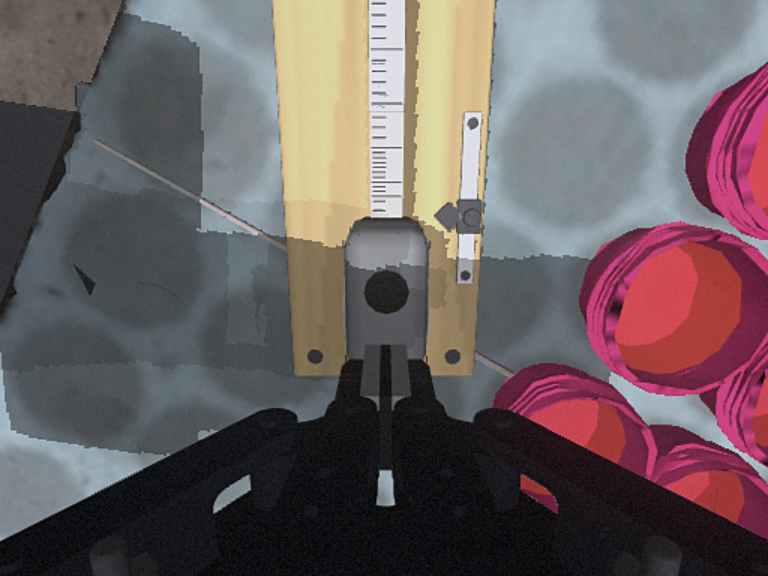

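```bash
python3 - <<'E'
from rig import bot
from h import *
import pickle
q=down(U)
bot.servo_line(at(-110,260),q,speed=150); bot.dwell(.2)
st=bot.read_state(); c=bot.read_camera("wrist"); pickle.dump((c,st),open("pics/f1.pkl","wb"))
cv2.imwrite("pics/f1.png",cv2.resize(c["image"],None,fx=1.5,fy=1.5)); print(st["clock"])
meas(c,st)
E
```

```text
22.725
78 92 0
79.5 92 0
66 78 376 a [-184.1 -162.8] b [-20.1  17.8] z 69.4 ang 9.6 xy [513.   97.7]
35 78 1446 a [-184.2 -100.9] b [-21.4  19. ] z 41.4 ang 8.0 xy [508.2 126.9]
```

View pics/f1.png

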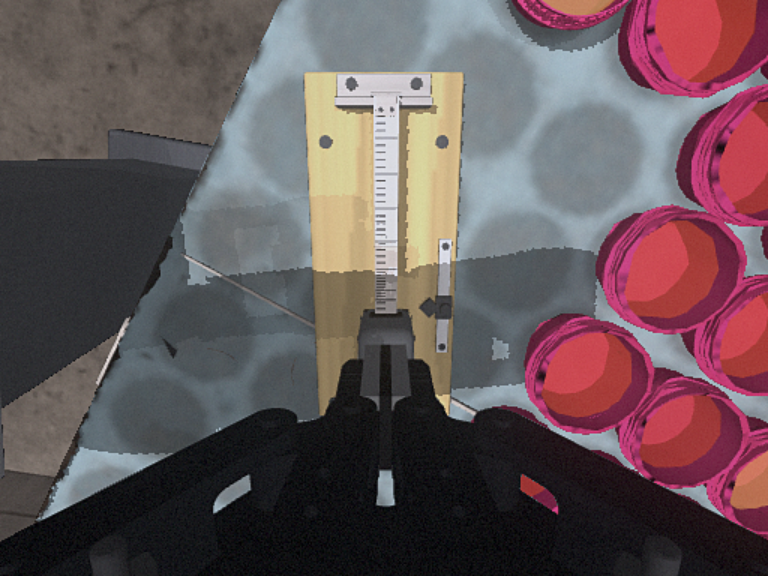

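The lip sits just over the stop's far edge at about (386,96), and the blade runs straight along the board. The case front at about (386,312) is level with the pointer tip at about (422,308), and nothing nearby has moved.

```bash
python3 -c "
from rig import bot
print(bot.finish_job())"
```

```text
the job is handed in; nothing more can be done
None
```

The tape is set out on the board as asked, and I handed the job in after about 23 s of the 72 s allowed. I gripped the case across its width, hooked the lip over the stop's outer face and drew the case straight back along the middle of the board. I stood it at the pointer, released it and pushed the lock knob down with the closed fingers.

- **Hook:** the last wrist picture shows the lip still over the stop's far edge. The spring pull on the tool was about 1.5 N while drawing, a little under the 1.8–2.7 N stated.
- **Position:** the case front measures about 161–161.5 mm from the stop's far face and the pointer tip about 161.7 mm, so they agree within about 1 mm. The case is about 1 mm off the board's centre line.
- **Lock:** the knob top went from 85.7 to 80.7 mm, which is its full 5 mm travel. It reached the bottom on the first push, without meeting a tooth.
- **Force reading:** the tool detected contact at a height of 104.2 mm instead of the expected 105.5 mm. At that moment the force was only noise, so I relied on the knob heights.
- **Surroundings:** the pointer showed no shift before and after (162.3 and 161.7 mm, within measurement error). I saw no tub moved. The lid was last seen in place in the picture taken after lifting the tape; I did not photograph it again.

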